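# Thread a separation column through the rings of its stand

## Task

Take the blue-collared separation column out of the white block and lower it, outlet down, through the three shrinking rings of the small column stand until the smallest ring stops it, then let go so that it stands there upright and fully home. The clamp with the two lower rings is tight but out of line with the top ring by up to a centimetre, so feel your way and never force the column; leave the other column and the things lying about where they are.

Things in the scene. Friction and masses are not known exactly. Their poses are not given: they have to be found in the camera images.
- column_mid (a point): centre, half-way up, of the loose column to be moved: round, upright, 143 mm long, about 60 g, BLUE ribbed collar; z up along it. Heights from its lower end: 0-14 white outlet, 8 mm diameter, round end; at 14 a flat shoulder with 0.7 mm bevel; 14-106 clear barrel, 16 mm diameter; 106-136 blue collar, 22 mm diameter, the place to grip; 139-143 rim, 25 mm diameter. This point lies at 71.5
- column_tip (a point): lower end of the same column's outlet, on its axis (71.5 mm below column_mid)
- spare_mid (a point): centre, half-way up, of a second column of the same size with a GREY collar, standing in the same block; to be left alone
- column_block: white fixed block 56 x 140 x 48 mm (x, y, z), origin at the centre of its underside. Three holes of 18.5 mm in a row along its y, at -45, 0 and +45 mm, 42 mm deep. The two columns stand loosely in the outer holes (either may hold the blue one), tips 6 mm above the bench; the middle one is empty
- stand: fixed column stand, origin on the bench below the top ring's centre, x towards its post. Grey base plate 12 mm high, reaching 57 mm to -x, 113 mm to +x, 55 mm to each side; 12 mm post at x = +75 mm, top 152 mm above the bench. Three level flat metal rings, 6, 6 and 5 mm thick, on arms from the post, top faces 125, 92.5 and 62.5 mm above the bench; a small white dish below them
- guide (a point): centre of the fixed top ring's top face, opening 40 mm; axes as the stand's. Middle ring (opening 18 mm, face 32.5 mm lower) and smallest ring (12 mm, face 62.5 mm lower) are in line with each other on one tight clamp turned about the post: both lie 0 to 10 mm to the +y or -y side of the top ring's axis (unmeasured; to be felt or seen). Even 25 N does not turn it
- home (a point): on the top ring's axis, 76.5 mm below its face: the height of the column's tip when its shoulder sits on the smallest ring (the column then stands aside by the clamp's offset along y). Just under the middle ring two ball-nosed spring plungers, 13 mm apart along x, press on the barrel with about 2 N each, so the column does not sink home by its weight: push it down with some 3 to 8 N, gently
- meter: blue hand meter lying on the bench, 90 x 51 x 18 mm, origin at the centre of its underside; bystander
- timer: bench timer with a dark dial, 62 x 62 x 44 mm, origin at the centre of its underside; bystander
- marker: marker pen lying on the bench, 139 mm long, 12 mm thick, origin at the centre of its underside; bystander
- test_strip: white test cartridge lying on the bench, 20 x 70 x 8 mm, origin at the centre of its underside; bystander
- specimen_cup: specimen cup with blue lid, 61 mm wide, 64 mm high, origin at the centre of its underside; bystander
- stain_bottle: amber dropper bottle, 31 mm wide, 90 mm high, origin at the centre of its underside; bystander
- stain_bottle_b: smaller amber dropper bottle beside it, 26 mm wide, 82 mm high, origin at the centre of its underside; bystander

How it is judged (in metres and radians):
On the way, in this order (a step that is already met when the one before it is completed fails the run):
1. the blue-collared column is lifted out of the block (height (world z) of column_tip above 0.065 m), for 0.2 s.
2. its outlet has passed down through the top and middle rings (z of column_tip in the frame of guide below -0.048 m and horizontal distance between column_tip and guide below 0.0135 m and angle between column_mid's own z axis and vertical below 0.15 rad), for 0.1 s.
At the end, for the whole second after the job is handed in: the blue-collared column is released and stands in the three rings, outlet 74.5 to 80 mm below the face of the top ring (shoulder on the smallest ring) and within 12.5 mm of the top ring's axis, tilted by less than 0.08 rad (z of column_tip in the frame of guide between -0.08 and -0.0745 m and horizontal distance between column_tip and guide below 0.0125 m and angle between column_mid's own z axis and vertical below 0.08 rad and contact force between the fingers and column below 0.05 N); the robot touches nothing.
It fails at once if the column is forced: more than 25 N between it and the stand (contact force between column and stand above 25 N).
It fails at once if a bystander is shoved (distance of any of meter, timer, marker, test_strip, spare_mid, specimen_cup, stain_bottle, stain_bottle_b from where it was at the start of the episode above 0.03 m).
It also fails if it takes over 64 s, if anything falls off the work surface, if the arm or the gripper's body presses on something with over 40 N, if the wrist force passes 120 N, or if a joint passes its speed limit or range.

## Robot

A 6-joint arm with a two-finger parallel gripper is mounted at the origin on a cart in front of the work surface, level with it; the furniture and walls round the work are solid. World frame = base frame: x ahead of the robot, y to its left, z up, the work surface at z = 0. Lengths are in mm, angles in rad, forces in N, time in s.
With the tool pointing down it reaches from about 350 to 875 mm from the base axis. Payload 4.2 kg.
Tool frame: the origin (TCP) lies at the very end of the fingers, on their centre line; the grasp point (between the pads) lies 19 mm behind it; z points along the fingers, y is the line along which they close (so a half turn about z gives the same grasp; the last joint's range is limited). The gripper opens to 85 mm and grips with 20 to 120 N. Pads are 22 mm wide; open, the fingers measure 114 mm over their backs; the gripper's body (76 mm by 85 mm) begins 54 mm behind the grasp point. The pads swing forward as they close: fully open they stand 13 mm farther back than shut.
Start: joints at [-0.994, 0.385, 0.008, 0, -1.194, -0.259], TCP at [195.314, -593.676, 231.312] pointing down, gripper open.
Joint ranges: [-3.14, 3.14], [-1.21, 2.06], [-1.07, 1.41], [-3.16, 2.05], [-2.99, -0.16], [-3.1, 3.1]. Speed limits (rad/s): [2.79, 2.79, 3.14, 3.14, 3.14, 3.14].

## Interface

Orientations are given as a unit quaternion [x, y, z, w].
In Python, from bench import arm, optics gives the robot as it stands. The module is installed in compiled form; this text tells all that it offers.
- The arm moves only by the tool step_arm, never from a script. Its argument "motion" is a list of rows, each an object with "dr": the turn, a rotation vector about the tool's x, y, z in units of 8 degrees (1.0 is 8 degrees), a list of three; "slide": the shift along the tool's x, y, z in mm, a list of three; "jaw": the finger opening in mm, from 0 to 85.4. A call has exactly 8 rows; each row is the pose to reach, as a shift and turn from the pose commanded when the call began, along the tool's axes at that moment; what a row does not reach only later rows make up. A row lasts 1/8 s, in which the tool goes at most 62.5 mm and 10.7 degrees, less where a joint would pass 70% of its speed; a pose out of reach is approached as far as the arm can. A call with a gripper value outside its range is refused whole. The fingers move at their own pace and stop on an object; the grip force is fixed at half the most. Time passes only in rows, so rows that repeat a pose let the fingers close, or fill a call up. It gives the time, the measured TCP pose, the force, the opening and the grip force at its end, in the units of the state.
- arm.read_state(): the state, without advancing time (a new reading comes with each control period).
- optics.get_image(name): name is "scene" or "side" or "wrist"; returns the picture (480x640x3 uint8, blue, green, red); there is no depth.
- optics.camera_info(name): a dict with "camera_matrix" (3x3 intrinsics, pixels), "k1" (the pictures are not rectified: a ray, as slopes to the right and down, at radius r is drawn at 1 + k1 r^2 times it, then the intrinsics apply), "view" (4x4, takes a point from world to camera coordinates); the wrist camera has in their place "T_tool_cam" (4x4, takes a point from camera to tool coordinates, whose origin is the TCP and whose axes are the flange's). Camera axes: x right, y up, looking along -z (the intrinsics and any distortion apply to the point x, -y, -z); pixel columns grow to the right and rows downward; lengths in mm; the calibration is good to about 2 mm. A picture is of the moment at which its call begins: read the wrist's pose just before it. camera_info takes no time and is no camera call.
- arm.job_done(): hands the job in; it is judged then, once.
The state is a dict: "clock": time; "joints": joint angles; "joint_vel": joint speeds; "joint_efforts": joint torques, N m; "position": TCP position; "ee_rot": TCP orientation; "contact_force": force on the tool from outside, world axes, zero at the start; "wrist_torque": the same for the moment, N m; "gripper_width": finger opening in mm; "grasp_force": force on a finger pad.
Only numpy, scipy, OpenCV 4.12 (cv2) and the standard library are available. Lean on these libraries where they do the work, as an engineer would, in place of code of your own. Each camera call takes 0.05 s, during which the arm holds its last target. There are 200 camera calls.

## Working session

There is one attempt and no reset: what is moved stays moved. The work goes in short steps, Python scripts to look and compute and a tool call to move; the robot and the scene stay as the last step left them, time stands still between calls to the robot, and variables do not carry over. Pictures are saved under pics/ and viewed, at most 11 in all, crops included, and the job is handed in when it is done.

Besides the shell and the picture viewer there is one more tool, called after "Request:" in YAML: its name, and indented under it one key for each argument. step_arm: Moves the arm, as the interface text tells. Its arguments: {"type":"object","properties":{"motion":{"type":"array","items":{"type":"object","properties":{"dr":{"type":"array","items":{"type":"number"}},"slide":{"type":"array","items":{"type":"number"}},"jaw":{"type":"number"}}}}},"required":["motion"]}

```bash
mkdir -p pics
python3 - <<'E'
from bench import arm, optics
import cv2
s=arm.read_state(); print({k:s[k] for k in('clock','position','ee_rot','contact_force','gripper_width')})
for n in("scene","side"):
    cv2.imwrite(f"pics/{n}0.png",optics.get_image(n))
for n in("scene","side","wrist"): print(n,optics.camera_info(n))
E
```

```text
{'clock': 0.0, 'position': array([ 195.14486814, -593.11839241,  230.20532296]), 'ee_rot': array([-1.58140113e-01,  9.87416049e-01,  1.09846346e-03, -2.11268692e-04]), 'contact_force': array([ 0.05334395,  0.44264949, -0.1017143 ]), 'gripper_width': 85.51742254536127}
scene {'camera_matrix': array([[440.52830688,   0.        , 318.86850063],
       [  0.        , 440.52830688, 242.97844945],
       [  0.        ,   0.        ,   1.        ]]), 'k1': -0.1068555114612971, 'view': array([[-5.91048921e-01, -8.06635709e-01,  7.83043065e-05,
         2.88679749e+02],
       [ 6.12750243e-01, -4.48919428e-01,  6.50391026e-01,
        -4.04278566e+02],
       [-5.24593474e-01,  3.84460895e-01,  7.59599570e-01,
        -8.16884847e+02],
       [ 0.00000000e+00,  0.00000000e+00,  0.00000000e+00,
         1.00000000e+00]])}
side {'camera_matrix': array([[452.33134926,   0.        , 316.39340883],
       [  0.        , 452.33134926, 243.93090788],
       [  0.        ,   0.        ,   1.        ]]), 'k1': -0.023892526254242, 'view': array([[ 9.95856915e-01, -8.79717183e-02, -2.30213490e-02,
        -5.00160862e+02],
       [ 7.06585123e-02,  5.89244118e-01,  8.04859456e-01,
        -1.25193996e+02],
       [-5.72396748e-02, -8.03151509e-01,  5.93018780e-01,
        -1.09565354e+03],
       [ 0.00000000e+00,  0.00000000e+00,  0.00000000e+00,
         1.00000000e+00]])}
wrist {'camera_matrix': array([[412.48923935,   0.        , 321.54058018],
       [  0.        , 412.48923935, 237.64019061],
       [  0.        ,   0.        ,   1.        ]]), 'k1': -0.054970739577349534, 'T_tool_cam': array([[ 8.85304229e-04,  9.48702452e-01,  3.16169059e-01,
         8.16785342e+01],
       [ 9.99999566e-01, -9.31717228e-04, -4.36926256e-06,
         5.94606367e-01],
       [ 2.90435029e-04,  3.16168925e-01, -9.48702865e-01,
        -1.43373659e+02],
       [ 0.00000000e+00,  0.00000000e+00,  0.00000000e+00,
         1.00000000e+00]])}
```

View pics/scene0.png

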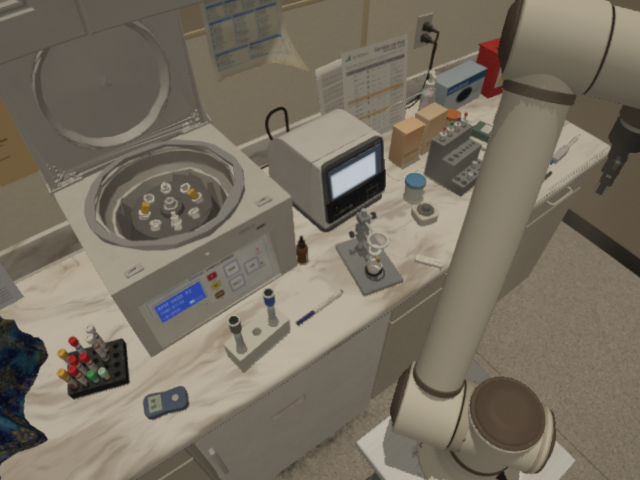

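View pics/side0.png

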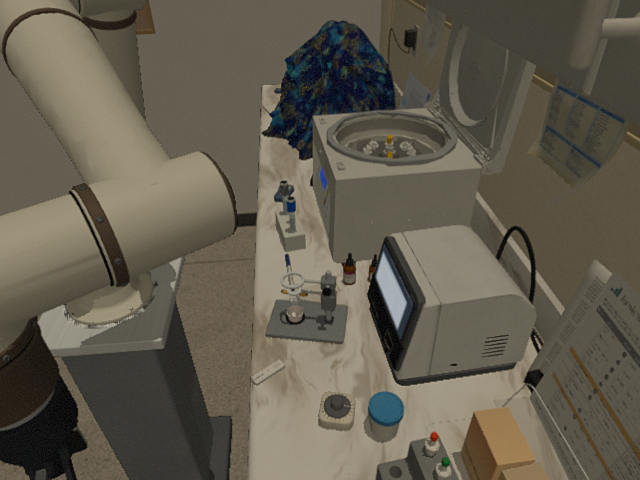

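Scene: blue collar near (269,297), grey near (236,325), stand rings near (376,245). Side: blue collar (291,205), top ring (292,282). Coarse triangulation first, then the wrist camera.

```bash
cat > h.py <<'E'
import numpy as np, cv2
from scipy.spatial.transform import Rotation as R
from bench import arm, optics
F=np.diag([1.,-1,-1])
def cam(n,st=None):
    c=optics.camera_info(n)
    if n=="wrist":
        T=np.eye(4); T[:3,:3]=R.from_quat(st[1]).as_matrix(); T[:3,3]=st[0]
        V=np.linalg.inv(T@c["T_tool_cam"])
    else: V=c["view"]
    return c["camera_matrix"],np.array([c["k1"],0,0,0.]),V
def ray(C,uv):
    K,d,V=C
    p=cv2.undistortPoints(np.array([[uv]],float),K,d)[0,0]
    W=np.linalg.inv(V); r=W[:3,:3]@F@np.array([p[0],p[1],1]); return W[:3,3],r/np.linalg.norm(r)
def tri(obs):
    A=np.zeros((3,3));b=np.zeros(3);L=[]
    for C,uv in obs:
        o,r=ray(C,uv);P=np.eye(3)-np.outer(r,r);A+=P;b+=P@o;L.append((P,o))
    x=np.linalg.solve(A,b); return x.round(1),[round(float(np.linalg.norm(P@(x-o))),1) for P,o in L]
def atz(C,uv,z):
    o,r=ray(C,uv); return (o+r*(z-o[2])/r[2]).round(1)
def proj(C,X):
    K,d,V=C; p=F@(V[:3,:3]@np.array(X,float)+V[:3,3]); return cv2.projectPoints(p.reshape(1,3),np.zeros(3),np.zeros(3),K,d)[0].ravel().round(1)
def state():
    s=arm.read_state(); return s["position"],s["ee_rot"]
E
python3 - <<'E'
from h import *
S=cam("scene");D=cam("side")
for n,a,b in(("blue",(269,292),(291,199)),("grey",(236,320),(283,184)),("topring",(377,241),(292,282))): print(n,tri([(S,a),(D,b)]))
a=cv2.imread("pics/scene0.png")[210:360,220:420];b=cv2.imread("pics/side0.png")[170:350,220:420]
cv2.imwrite("pics/c1.png",cv2.resize(a,None,fx=4,fy=4,interpolation=cv2.INTER_CUBIC))
E
```

```text
blue (array([453.3, 150.8, 147.5]), [0.6, 0.6])
grey (array([435.8, 236.7, 145.8]), [0.1, 0.1])
topring (array([ 443.2, -134.1,  117. ]), [1.4, 1.4])
```

View pics/c1.png

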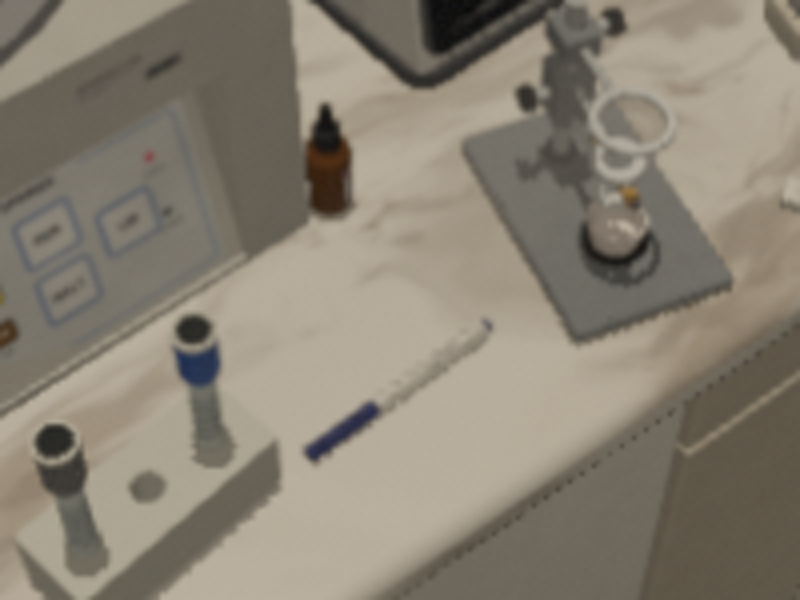

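Run:
```python
from h import *
S=cam("scene")
P=[atz(S,(220+x/4,210+y/4),12) for x,y in((465,148),(580,337),(732,283))]
B=[atz(S,(220+x/4,210+y/4),48) for x,y in((20,538),(275,440))]
print(P,B)
e=P[1]-P[0];print(np.linalg.norm(e),np.degrees(np.arctan2(-e[1],-e[0])));e=P[2]-P[1];print(np.linalg.norm(e),np.degrees(np.arctan2(e[1],e[0])))
p,q=state();print(R.from_quat(q).as_matrix().round(4))
print(R.from_quat(q).inv().apply(np.array([443,-134,240])-p).round(1))
```

```text
[array([ 554. , -103.8,   12. ]), array([397.7, -69.3,  12. ]), array([ 372.7, -169.4,   12. ])] [array([456.7, 268.1,  48. ]), array([427.4, 126.1,  48. ])]
160.06230037082437 -12.447272806557793
103.17465774113332 -104.02277478469712
[[-9.500e-01 -3.123e-01 -7.000e-04]
 [-3.123e-01  9.500e-01  1.900e-03]
 [ 1.000e-04  2.000e-03 -1.000e+00]]
[-378.9  358.8   -9. ]
```

Request:
step_arm:
  motion:
    - {"dr": [0, 0, 1.3], "slide": [-50, 47, -2], "jaw": 50}
    - {"dr": [0, 0, 2.6], "slide": [-100, 94, -4], "jaw": 50}
    - {"dr": [0, 0, 3.9], "slide": [-150, 141, -6], "jaw": 50}
    - {"dr": [0, 0, 3.9], "slide": [-200, 188, -8], "jaw": 50}
    - {"dr": [0, 0, 3.9], "slide": [-250, 235, -9], "jaw": 50}
    - {"dr": [0, 0, 3.9], "slide": [-300, 282, -9], "jaw": 50}
    - {"dr": [0, 0, 3.9], "slide": [-345, 325, -9], "jaw": 50}
    - {"dr": [0, 0, 3.9], "slide": [-379, 359, -9], "jaw": 50}

```text
clock: 1.1
position: [428.5, -161.2, 240.2]
ee_rot: [0.113, 0.994, 0.0, 0.0]
contact_force: [1.5, 0.3, 0.4]
gripper_width: 49.6
grasp_force: 0.0
```

Request:
step_arm:
  motion:
    - {"slide": [0, 0, 0], "jaw": 50}
    - {"slide": [0, 0, 0], "jaw": 50}
    - {"slide": [0, 0, 0], "jaw": 50}
    - {"slide": [0, 0, 0], "jaw": 50}
    - {"slide": [0, 0, 0], "jaw": 50}
    - {"slide": [0, 0, 0], "jaw": 50}
    - {"slide": [0, 0, 0], "jaw": 50}
    - {"slide": [0, 0, 0], "jaw": 50}

```text
$.motion[0]: bad value
```

Run:
```python
from h import *
p,q=state(); print(p,q); im=optics.get_image("wrist"); cv2.imwrite("pics/w1.png",im); np.savez("w1.npz",p=p,q=q)
W=cam("wrist",(p,q)); print(proj(W,[443,-134,125]))
```

```text
[ 428.45193764 -161.24241568  240.23476137] [1.13064915e-01 9.93587600e-01 4.08255364e-05 6.18023732e-05]
[365.9 243. ]
```

View pics/w1.png

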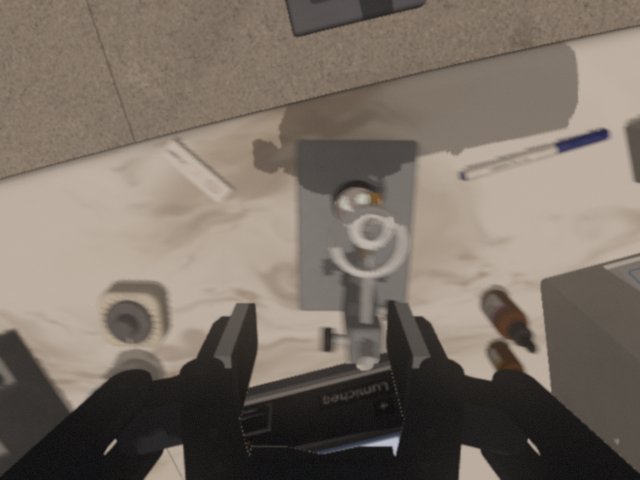

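The stand is seen from above: top ring around (372,247), middle/small ring around (371,232), post (365,360), base plate (298–415, 140–310).

Request:
step_arm:
  motion:
    - {"dr": [0, 0, 0], "slide": [0, 60, 0], "jaw": 50}
    - {"dr": [0, 0, 0], "slide": [0, 60, 0], "jaw": 50}
    - {"dr": [0, 0, 0], "slide": [0, 60, 0], "jaw": 50}
    - {"dr": [0, 0, 0], "slide": [0, 60, 0], "jaw": 50}
    - {"dr": [0, 0, 0], "slide": [0, 60, 0], "jaw": 50}
    - {"dr": [0, 0, 0], "slide": [0, 60, 0], "jaw": 50}
    - {"dr": [0, 0, 0], "slide": [0, 60, 0], "jaw": 50}
    - {"dr": [0, 0, 0], "slide": [0, 60, 0], "jaw": 50}

```text
clock: 2.15
position: [441.5, -104.9, 240.3]
ee_rot: [0.113, 0.994, -0.0, 0.0]
contact_force: [-0.3, 0.3, 0.2]
gripper_width: 49.8
grasp_force: 0.0
```

Run:
```python
from h import *
p,q=state(); print(p,q); im=optics.get_image("wrist"); cv2.imwrite("pics/w2.png",im); np.savez("w2.npz",p=p,q=q)
W=cam("wrist",(p,q)); u=proj(W,[440,-134,110]); print(u)
a=cv2.imread("pics/w1.png")[170:290,320:420]; x=int(u[0])-55; y=int(u[1])-60
x=max(x,0);b=im[170:290,x:x+100]; print("b x0",x)
cv2.imwrite("pics/c2.png",cv2.resize(np.hstack([a,b]),None,fx=4,fy=4,interpolation=cv2.INTER_CUBIC))
```

```text
[ 441.49644386 -104.92333736  240.26486326] [ 1.13256855e-01  9.93565743e-01 -3.33446822e-06  1.38114720e-05]
[279.9 231.8]
b x0 224
```

View pics/c2.png

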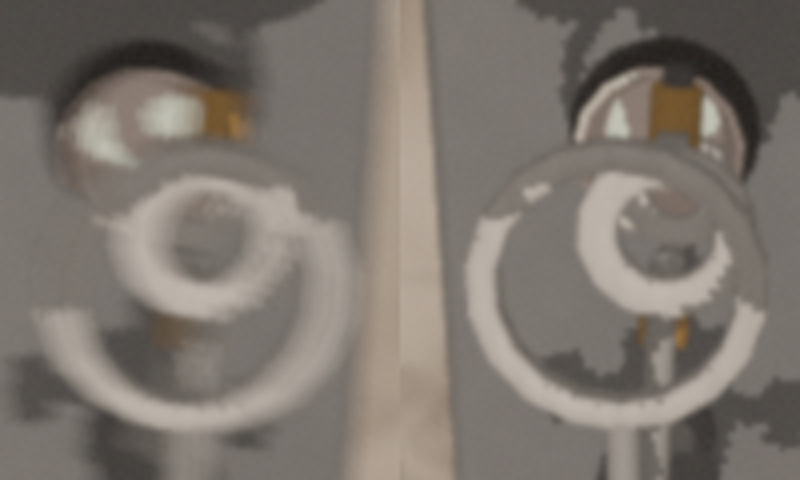

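Run:
```python
from h import *
w=[np.load(f"w{i}.npz") for i in(1,2)]; A,B=[cam("wrist",(x["p"],x["q"])) for x in w]
print("tri top",tri([(A,(368.5,242)),(B,(278,240.75))]), "side check", proj(cam("side"),[440,-134,125]))
T=atz(B,(278,240.75),125); print(T)
y=np.array([np.sin(np.radians(13)),np.cos(np.radians(13)),0]); x=np.array([y[1],-y[0],0])
for k in(-10,-5,0,5,10):
  u=[(proj(B,T+k*y+dx*x+dy*y-[0,0,32.5])-[224,170])*4+[400,0] for dx,dy in((0,0),(9,0),(-9,0),(0,9),(0,-9))]; print(k,np.round(u,0).tolist())
t=cv2.minAreaRect  # plate corners in w1
print([atz(A,c,12) for c in((300,140),(416,141),(299,309))])
print("tilt/yaw",R.from_quat(w[1]["q"]).as_euler("xyz",degrees=True))
```

```text
tri top (array([ 438.8, -132.5,  134.7]), [0.3, 0.3]) side check [290.8 278.8]
[ 441.4 -134.2  125. ]
-10 [[580.0, 226.0], [582.0, 272.0], [578.0, 179.0], [628.0, 226.0], [531.0, 226.0]]
-5 [[607.0, 226.0], [608.0, 272.0], [605.0, 179.0], [656.0, 226.0], [558.0, 226.0]]
0 [[634.0, 226.0], [635.0, 272.0], [632.0, 179.0], [682.0, 226.0], [585.0, 226.0]]
5 [[661.0, 226.0], [662.0, 272.0], [660.0, 179.0], [710.0, 226.0], [612.0, 226.0]]
10 [[688.0, 226.0], [689.0, 272.0], [687.0, 179.0], [737.0, 226.0], [639.0, 226.0]]
[array([ 376.6, -168.6,   12. ]), array([400.2, -68.6,  12. ]), array([ 538.4, -209.6,   12. ])]
tilt/yaw [-1.79999800e+02  1.61577041e-03  1.66993813e+02]
```

Request:
step_arm:
  motion:
    - {"dr": [0, 0, 0], "slide": [0, -25, 45], "jaw": 50}
    - {"dr": [0, 0, 0], "slide": [0, -25, 45], "jaw": 50}
    - {"dr": [0, 0, 0], "slide": [0, -25, 45], "jaw": 50}
    - {"dr": [0, 0, 0], "slide": [0, -25, 45], "jaw": 50}
    - {"dr": [0, 0, 0], "slide": [0, -25, 45], "jaw": 50}
    - {"dr": [0, 0, 0], "slide": [0, -25, 45], "jaw": 50}
    - {"dr": [0, 0, 0], "slide": [0, -25, 45], "jaw": 50}
    - {"dr": [0, 0, 0], "slide": [0, -25, 45], "jaw": 50}

```text
clock: 3.2
position: [435.9, -129.1, 195.3]
ee_rot: [0.113, 0.994, -0.0, 0.0]
contact_force: [0.6, 0.6, -0.4]
gripper_width: 50.0
grasp_force: 0.0
```

Run:
```python
from h import *
p,q=state(); print(p); im=optics.get_image("wrist"); cv2.imwrite("pics/w3.png",im); np.savez("w3.npz",p=p,q=q)
W=cam("wrist",(p,q)); u=proj(W,[441.4,-134.2,115]).astype(int); print(u-[60,55])
x,y=u-[60,55]
cv2.imwrite("pics/c3.png",cv2.resize(im[y:y+110,x:x+120],None,fx=5,fy=5,interpolation=cv2.INTER_CUBIC))
T=np.array([441.4,-134.2,125]);yy=np.array([np.sin(np.radians(13)),np.cos(np.radians(13)),0])
for k in(0,5,6,7):print(k,[((proj(W,T+k*yy+d*yy-[0,0,h])-[x,y])*5).round().tolist() for h,d in((0,0),(32.5,-9),(32.5,9),(62.5,-6),(62.5,6))])
```

```text
[ 435.91472396 -129.12519696  195.3020113 ]
[254 205]
0 [[302.0, 308.0], [235.0, 210.0], [377.0, 210.0], [267.0, 138.0], [352.0, 138.0]]
5 [[346.0, 308.0], [274.0, 210.0], [417.0, 210.0], [302.0, 138.0], [388.0, 138.0]]
6 [[355.0, 309.0], [282.0, 210.0], [424.0, 210.0], [309.0, 138.0], [394.0, 138.0]]
7 [[364.0, 309.0], [290.0, 210.0], [432.0, 210.0], [316.0, 138.0], [402.0, 138.0]]
```

View pics/c3.png

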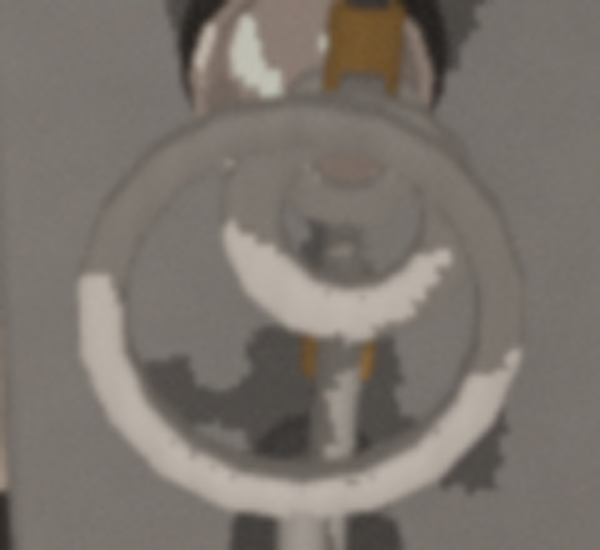

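Top ring centred at crop (301,308), matching (441.4, −134.2, 125); middle hole edges 282–424 → clamp offset ≈ +6 mm in stand y. Now the block.

Request:
step_arm:
  motion:
    - {"dr": [0, 0, 0], "slide": [0, 10, -45], "jaw": 50}
    - {"dr": [0, 0, 0], "slide": [10, 60, -45], "jaw": 50}
    - {"dr": [0, 0, 0], "slide": [20, 118, -45], "jaw": 50}
    - {"dr": [0, 0, 0], "slide": [30, 176, -45], "jaw": 50}
    - {"dr": [0, 0, 0], "slide": [40, 234, -45], "jaw": 50}
    - {"dr": [0, 0, 0], "slide": [46, 276, -45], "jaw": 50}
    - {"dr": [0, 0, 0], "slide": [46, 276, -45], "jaw": 50}
    - {"dr": [0, 0, 0], "slide": [46, 276, -45], "jaw": 50}

```text
clock: 4.25
position: [452.8, 149.9, 240.0]
ee_rot: [0.113, 0.994, -0.0, -0.0]
contact_force: [0.1, -0.9, 0.0]
gripper_width: 50.0
grasp_force: 0.0
```

Run:
```python
from h import *
p,q=state(); print(p,arm.read_state()["joints"],arm.read_state()["joint_vel"]); im=optics.get_image("wrist"); cv2.imwrite("pics/w4.png",im); np.savez("w4.npz",p=p,q=q)
W=cam("wrist",(p,q)); print(proj(W,[453,151,149]))
```

```text
[452.84734754 149.90195038 240.00400915] [ 6.61228291e-01  1.24086633e-01 -3.25842346e-01 -7.77462150e-05
 -1.12179319e+00 -2.45849933e+00] [-2.00553071e-02 -8.89960708e-03 -6.88288497e-03  5.37626556e-06
  1.65341069e-04 -6.43064426e-04]
[322.9 243.5]
```

View pics/w4.png

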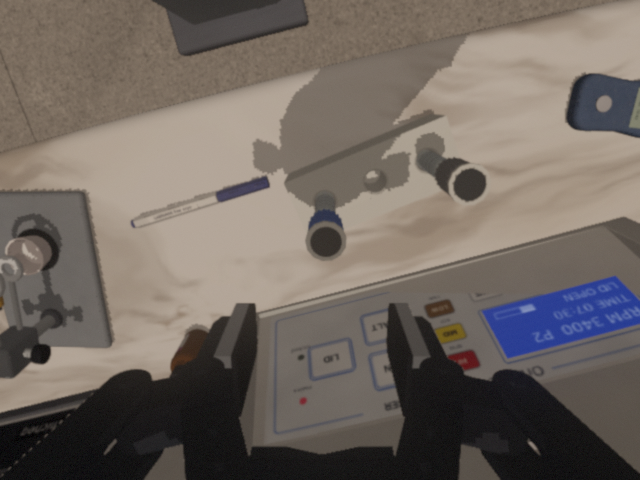

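Rim of blue column centred near (325,240), grey one (468,184), centrifuge front close behind; I refine the centre and check clearance.

Run:
```python
from h import *
w=np.load("w4.npz");W=cam("wrist",(w["p"],w["q"]));S=cam("scene")
im=cv2.imread("pics/w4.png")
g=cv2.resize(im[205:275,290:360],None,fx=8,fy=8,interpolation=cv2.INTER_CUBIC)
gr=cv2.cvtColor(g,cv2.COLOR_BGR2GRAY)
c=cv2.HoughCircles(cv2.GaussianBlur(gr,(9,9),2),cv2.HOUGH_GRADIENT,1.5,40,param1=80,param2=30,minRadius=80,maxRadius=190)
print(c)
for x in (c[0] if c is not None else [])[:3]: uv=(290+x[0]/8-.44,205+x[1]/8-.44); print(uv,atz(W,uv,149),tri([(W,uv),(S,(268.5,292)),(cam("side"),(291,199))]))
print("centrifuge front base",[atz(S,(220+a/4,210+b/4),0) for a,b in((0,415),(245,255))])
cv2.imwrite("pics/c4.png",g)
```

```text
None
centrifuge front base [array([560.8, 233.5,   0. ]), array([573.9,  53.7,   0. ])]
```

View pics/c4.png

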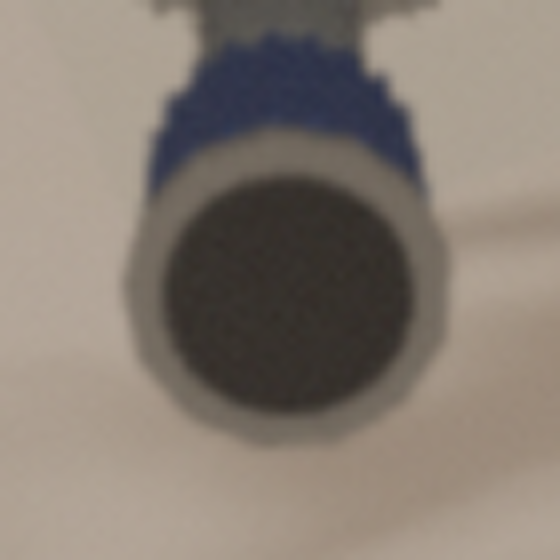

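Run:
```python
from h import *
w=np.load("w4.npz");W=cam("wrist",(w["p"],w["q"]))
uv=(325.5,241.1);X=atz(W,uv,149);print(X,tri([(W,uv),(cam("scene"),(268.5,292))]),tri([(W,uv),(cam("side"),(291,199))]))
print(R.from_quat(w["q"]).inv().apply(np.array([X[0],X[1],111])-w["p"]).round(1))
```

```text
[451.8 152.8 149. ] (array([450.9, 152.8, 151.4]), [0.2, 0.2]) (array([453.3, 152.8, 146.5]), [0.6, 0.6])
[  1.6   2.7 129. ]
```

Request:
step_arm:
  motion:
    - {"dr": [0, 0, 0], "slide": [1.6, 2.7, 20], "jaw": 50}
    - {"dr": [0, 0, 0], "slide": [1.6, 2.7, 45], "jaw": 50}
    - {"dr": [0, 0, 0], "slide": [1.6, 2.7, 70], "jaw": 50}
    - {"dr": [0, 0, 0], "slide": [1.6, 2.7, 95], "jaw": 50}
    - {"dr": [0, 0, 0], "slide": [1.6, 2.7, 115], "jaw": 50}
    - {"dr": [0, 0, 0], "slide": [1.6, 2.7, 126], "jaw": 50}
    - {"dr": [0, 0, 0], "slide": [1.6, 2.7, 130], "jaw": 50}
    - {"dr": [0, 0, 0], "slide": [1.6, 2.7, 130], "jaw": 50}

```text
clock: 5.3
position: [452.5, 153.0, 110.7]
ee_rot: [0.113, 0.994, 0.0, 0.0]
contact_force: [-0.6, -0.0, 0.3]
gripper_width: 50.0
grasp_force: 0.0
```

Request:
step_arm:
  motion:
    - {"dr": [0, 0, 0], "slide": [0, 0, 0], "jaw": 35}
    - {"dr": [0, 0, 0], "slide": [0, 0, 0], "jaw": 30}
    - {"dr": [0, 0, 0], "slide": [0, 0, 0], "jaw": 26}
    - {"dr": [0, 0, 0], "slide": [0, 0, 0], "jaw": 22}
    - {"dr": [0, 0, 0], "slide": [0, 0, 0], "jaw": 15}
    - {"dr": [0, 0, 0], "slide": [0, 0, 0], "jaw": 10}
    - {"dr": [0, 0, 0], "slide": [0, 0, 0], "jaw": 10}
    - {"dr": [0, 0, 0], "slide": [0, 0, 0], "jaw": 10}

```text
clock: 6.3
position: [452.3, 153.2, 110.5]
ee_rot: [0.113, 0.994, 0.0, 0.0]
contact_force: [-0.2, -0.4, 3.6]
gripper_width: 21.5
grasp_force: 58.4
```

Request:
step_arm:
  motion:
    - {"dr": [0, 0, 0], "slide": [0, 0, -8], "jaw": 10}
    - {"dr": [0, 0, 0], "slide": [0, 0, -24], "jaw": 10}
    - {"dr": [0, 0, 0], "slide": [0, 0, -45], "jaw": 10}
    - {"dr": [0, 0, 0], "slide": [0, 0, -70], "jaw": 10}
    - {"dr": [0, 0, 0], "slide": [0, 0, -95], "jaw": 10}
    - {"dr": [0, 0, 0], "slide": [0, 0, -120], "jaw": 10}
    - {"dr": [0, 0, 0], "slide": [0, 0, -138], "jaw": 10}
    - {"dr": [0, 0, 0], "slide": [0, 0, -140], "jaw": 10}

```text
clock: 7.3
position: [452.4, 153.5, 251.3]
ee_rot: [0.113, 0.994, 0.001, 0.001]
contact_force: [-1.3, -0.2, -1.1]
gripper_width: 21.6
grasp_force: 58.6
```

Run:
```python
from h import *
p,q=state(); t=np.array([442.75,-128.35]); g=np.array([452.05,153]);print(p)
print(R.from_quat(q).inv().apply(np.array([t[0],t[1],p[2]])-p).round(1))
```

```text
[452.42450733 153.47885798 251.34240713]
[ -53.9 -276.8   -0.5]
```

Request:
step_arm:
  motion:
    - {"dr": [0, 0, 0], "slide": [-6, -30, 0], "jaw": 10}
    - {"dr": [0, 0, 0], "slide": [-15, -75, 0], "jaw": 10}
    - {"dr": [0, 0, 0], "slide": [-25, -125, 0], "jaw": 10}
    - {"dr": [0, 0, 0], "slide": [-35, -175, 0], "jaw": 10}
    - {"dr": [0, 0, 0], "slide": [-45, -225, 0], "jaw": 10}
    - {"dr": [0, 0, 0], "slide": [-52, -262, 0], "jaw": 10}
    - {"dr": [0, 0, 0], "slide": [-54, -277, 0], "jaw": 10}
    - {"dr": [0, 0, 0], "slide": [-54, -277, 0], "jaw": 10}

```text
clock: 8.3
position: [442.0, -129.2, 249.5]
ee_rot: [0.114, 0.993, 0.0, -0.001]
contact_force: [-0.0, 0.5, -0.9]
gripper_width: 21.6
grasp_force: 58.7
```

Request:
step_arm:
  motion:
    - {"dr": [0, 0, 0], "slide": [0, 0, 0], "jaw": 10}
    - {"dr": [0, 0, 0], "slide": [0, 0, 0], "jaw": 10}
    - {"dr": [0, 0, 0], "slide": [0, 0, 0], "jaw": 10}
    - {"dr": [0, 0, 0], "slide": [0, 0, 0], "jaw": 10}
    - {"dr": [0, 0, 0], "slide": [0, 0, 0], "jaw": 10}
    - {"dr": [0, 0, 0], "slide": [0, 0, 0], "jaw": 10}
    - {"dr": [0, 0, 0], "slide": [0, 0, 0], "jaw": 10}
    - {"dr": [0, 0, 0], "slide": [0, 0, 0], "jaw": 10}

```text
clock: 9.3
position: [442.5, -129.0, 250.3]
ee_rot: [0.113, 0.994, -0.0, -0.0]
contact_force: [-0.6, -0.8, -1.5]
gripper_width: 21.5
grasp_force: 58.7
```

Run:
```python
from h import *
s=arm.read_state();p,q=state();print(p,s["contact_force"])
w=optics.get_image("wrist");sc=optics.get_image("scene");sd=optics.get_image("side")
np.savez("w5.npz",p=p,q=q);cv2.imwrite("pics/w5.png",w);cv2.imwrite("pics/sc5.png",sc);cv2.imwrite("pics/sd5.png",sd)
W=cam("wrist",(p,q));S=cam("scene");D=cam("side")
tip=np.array([p[0],p[1],p[2]-104.5])
for n,C,i in(("w",W,w),("s",S,sc),("d",D,sd)):print(n,proj(C,tip),proj(C,tip+[0,0,143]))
def crop(i,c,h,wd,f):
    x,y=int(c[0]-wd/2),int(c[1]-h/2);x=max(0,x);y=max(0,min(y,480-h));print("crop",x,y);return cv2.resize(i[y:y+h,x:x+wd],None,fx=f,fy=f,interpolation=cv2.INTER_CUBIC)
a=crop(w,proj(W,tip),100,100,4);b=crop(sc,proj(S,tip),100,100,4);
cv2.imwrite("pics/c5.png",np.hstack([a,b]))
```

```text
[ 442.50227431 -128.97960373  250.25178004] [-0.56102712 -0.83485051 -1.49278436]
w [321.  236.6] [320.3 383.2]
s [377.3 234.3] [384.3 186.8]
d [291.4 269.5] [287.1 210.5]
crop 271 186
crop 327 184
```

View pics/c5.png

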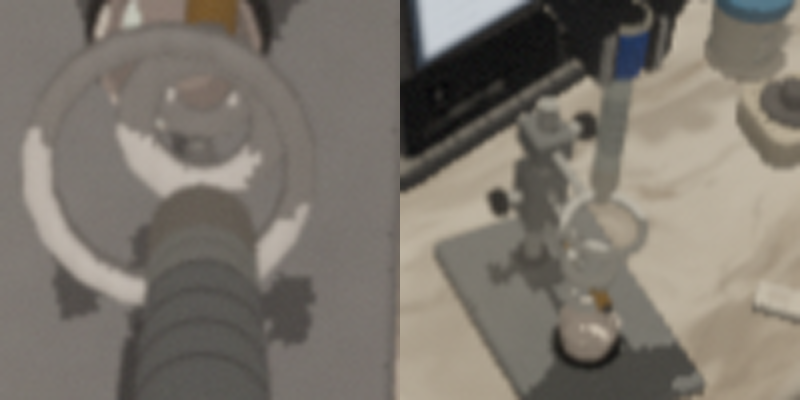

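Tip sits at wrist crop (201,~190), lined up with the middle hole centre (203) to about 0.4 mm; scene crop shows the tip above the top ring. Lower into the top ring.

Request:
step_arm:
  motion:
    - {"dr": [0, 0, 0], "slide": [-0.9, 0.7, 0], "jaw": 10}
    - {"dr": [0, 0, 0], "slide": [-0.9, 0.7, 8], "jaw": 10}
    - {"dr": [0, 0, 0], "slide": [-0.9, 0.7, 16], "jaw": 10}
    - {"dr": [0, 0, 0], "slide": [-0.9, 0.7, 24], "jaw": 10}
    - {"dr": [0, 0, 0], "slide": [-0.9, 0.7, 32], "jaw": 10}
    - {"dr": [0, 0, 0], "slide": [-0.9, 0.7, 39], "jaw": 10}
    - {"dr": [0, 0, 0], "slide": [-0.9, 0.7, 45], "jaw": 10}
    - {"dr": [0, 0, 0], "slide": [-0.9, 0.7, 45], "jaw": 10}

```text
clock: 10.45
position: [443.3, -128.5, 204.8]
ee_rot: [0.113, 0.994, -0.0, -0.001]
contact_force: [1.0, 0.5, -0.5]
gripper_width: 21.5
grasp_force: 58.7
```

Request:
step_arm:
  motion:
    - {"dr": [0, 0, 0], "slide": [0, 0, 3], "jaw": 10}
    - {"dr": [0, 0, 0], "slide": [0, 0, 6], "jaw": 10}
    - {"dr": [0, 0, 0], "slide": [0, 0, 9], "jaw": 10}
    - {"dr": [0, 0, 0], "slide": [0, 0, 12], "jaw": 10}
    - {"dr": [0, 0, 0], "slide": [0, 0, 15], "jaw": 10}
    - {"dr": [0, 0, 0], "slide": [0, 0, 17], "jaw": 10}
    - {"dr": [0, 0, 0], "slide": [0, 0, 18], "jaw": 10}
    - {"dr": [0, 0, 0], "slide": [0, 0, 18], "jaw": 10}

```text
clock: 11.45
position: [443.5, -128.5, 187.3]
ee_rot: [0.113, 0.994, -0.0, -0.0]
contact_force: [0.9, -0.8, -0.6]
gripper_width: 21.5
grasp_force: 58.7
```

Request:
step_arm:
  motion:
    - {"dr": [0, 0, 0], "slide": [0, 0, 1], "jaw": 10}
    - {"dr": [0, 0, 0], "slide": [0, 0, 2], "jaw": 10}
    - {"dr": [0, 0, 0], "slide": [0, 0, 3], "jaw": 10}
    - {"dr": [0, 0, 0], "slide": [0, 0, 3.5], "jaw": 10}
    - {"dr": [0, 0, 0], "slide": [0, 0, 4], "jaw": 10}
    - {"dr": [0, 0, 0], "slide": [0, 0, 4.4], "jaw": 10}
    - {"dr": [0, 0, 0], "slide": [0, 0, 4.8], "jaw": 10}
    - {"dr": [0, 0, 0], "slide": [0, 0, 5], "jaw": 10}

```text
clock: 12.45
position: [443.5, -128.4, 182.3]
ee_rot: [0.113, 0.994, 0.0, -0.0]
contact_force: [0.5, 0.3, -1.3]
gripper_width: 21.7
grasp_force: 58.7
```

Request:
step_arm:
  motion:
    - {"dr": [0, 0, 0], "slide": [0, 0, 0.3], "jaw": 10}
    - {"dr": [0, 0, 0], "slide": [0, 0, 0.5], "jaw": 10}
    - {"dr": [0, 0, 0], "slide": [0, 0, 0.5], "jaw": 10}
    - {"dr": [0, 0, 0], "slide": [0, 0, 0.5], "jaw": 10}
    - {"dr": [0, 0, 0], "slide": [0, 0, 0.5], "jaw": 10}
    - {"dr": [0, 0, 0], "slide": [0, 0, 0.5], "jaw": 10}
    - {"dr": [0, 0, 0], "slide": [0, 0, 0.5], "jaw": 10}
    - {"dr": [0, 0, 0], "slide": [0, 0, 0.5], "jaw": 10}

```text
clock: 13.45
position: [443.5, -128.4, 181.8]
ee_rot: [0.113, 0.994, 0.0, -0.0]
contact_force: [0.1, -1.2, 0.3]
gripper_width: 21.6
grasp_force: 58.7
```

Request:
step_arm:
  motion:
    - {"dr": [0, 0, 0], "slide": [0, 0, 0.4], "jaw": 10}
    - {"dr": [0, 0, 0], "slide": [0, 0, 0.8], "jaw": 10}
    - {"dr": [0, 0, 0], "slide": [0, 0, 1.2], "jaw": 10}
    - {"dr": [0, 0, 0], "slide": [0, 0, 1.5], "jaw": 10}
    - {"dr": [0, 0, 0], "slide": [0, 0, 1.5], "jaw": 10}
    - {"dr": [0, 0, 0], "slide": [0, 0, 1.5], "jaw": 10}
    - {"dr": [0, 0, 0], "slide": [0, 0, 1.5], "jaw": 10}
    - {"dr": [0, 0, 0], "slide": [0, 0, 1.5], "jaw": 10}

```text
clock: 14.45
position: [443.5, -128.5, 180.3]
ee_rot: [0.113, 0.994, 0.0, 0.0]
contact_force: [0.2, -0.5, -0.6]
gripper_width: 21.3
grasp_force: 58.7
```

Request:
step_arm:
  motion:
    - {"dr": [0, 0, 0], "slide": [0, 0, 0.4], "jaw": 10}
    - {"dr": [0, 0, 0], "slide": [0, 0, 0.8], "jaw": 10}
    - {"dr": [0, 0, 0], "slide": [0, 0, 1.2], "jaw": 10}
    - {"dr": [0, 0, 0], "slide": [0, 0, 1.5], "jaw": 10}
    - {"dr": [0, 0, 0], "slide": [0, 0, 1.5], "jaw": 10}
    - {"dr": [0, 0, 0], "slide": [0, 0, 1.5], "jaw": 10}
    - {"dr": [0, 0, 0], "slide": [0, 0, 1.5], "jaw": 10}
    - {"dr": [0, 0, 0], "slide": [0, 0, 1.5], "jaw": 10}

```text
clock: 15.45
position: [443.6, -128.4, 178.8]
ee_rot: [0.113, 0.994, -0.0, 0.0]
contact_force: [0.7, -0.2, 0.3]
gripper_width: 21.0
grasp_force: 58.7
```

Request:
step_arm:
  motion:
    - {"dr": [0, 0, 0], "slide": [0, 0, 0.5], "jaw": 10}
    - {"dr": [0, 0, 0], "slide": [0, 0, 1], "jaw": 10}
    - {"dr": [0, 0, 0], "slide": [0, 0, 1.5], "jaw": 10}
    - {"dr": [0, 0, 0], "slide": [0, 0, 2], "jaw": 10}
    - {"dr": [0, 0, 0], "slide": [0, 0, 2.5], "jaw": 10}
    - {"dr": [0, 0, 0], "slide": [0, 0, 2.5], "jaw": 10}
    - {"dr": [0, 0, 0], "slide": [0, 0, 2.5], "jaw": 10}
    - {"dr": [0, 0, 0], "slide": [0, 0, 2.5], "jaw": 10}

```text
clock: 16.45
position: [443.6, -128.5, 176.3]
ee_rot: [0.113, 0.994, 0.0, 0.0]
contact_force: [0.5, 0.9, -1.2]
gripper_width: 21.6
grasp_force: 58.7
```

Request:
step_arm:
  motion:
    - {"dr": [0, 0, 0], "slide": [0, 0, 0.5], "jaw": 10}
    - {"dr": [0, 0, 0], "slide": [0, 0, 1], "jaw": 10}
    - {"dr": [0, 0, 0], "slide": [0, 0, 1.5], "jaw": 10}
    - {"dr": [0, 0, 0], "slide": [0, 0, 2], "jaw": 10}
    - {"dr": [0, 0, 0], "slide": [0, 0, 2], "jaw": 10}
    - {"dr": [0, 0, 0], "slide": [0, 0, 2], "jaw": 10}
    - {"dr": [0, 0, 0], "slide": [0, 0, 2], "jaw": 10}
    - {"dr": [0, 0, 0], "slide": [0, 0, 2], "jaw": 10}

```text
clock: 17.45
position: [443.6, -128.4, 174.3]
ee_rot: [0.113, 0.994, 0.0, 0.0]
contact_force: [-0.9, -0.1, -0.6]
gripper_width: 21.3
grasp_force: 58.7
```

Request:
step_arm:
  motion:
    - {"dr": [0, 0, 0], "slide": [0, 0, 0.5], "jaw": 10}
    - {"dr": [0, 0, 0], "slide": [0, 0, 1], "jaw": 10}
    - {"dr": [0, 0, 0], "slide": [0, 0, 1.5], "jaw": 10}
    - {"dr": [0, 0, 0], "slide": [0, 0, 2], "jaw": 10}
    - {"dr": [0, 0, 0], "slide": [0, 0, 2], "jaw": 10}
    - {"dr": [0, 0, 0], "slide": [0, 0, 2], "jaw": 10}
    - {"dr": [0, 0, 0], "slide": [0, 0, 2], "jaw": 10}
    - {"dr": [0, 0, 0], "slide": [0, 0, 2], "jaw": 10}

```text
clock: 18.45
position: [443.9, -128.5, 172.6]
ee_rot: [0.113, 0.994, -0.0, 0.0]
contact_force: [1.0, -1.4, 4.8]
gripper_width: 21.4
grasp_force: 58.6
```

Request:
step_arm:
  motion:
    - {"dr": [0, 0, 0], "slide": [0, 0, 0.5], "jaw": 10}
    - {"dr": [0, 0, 0], "slide": [0, 0, 1], "jaw": 10}
    - {"dr": [0, 0, 0], "slide": [0, 0, 1.5], "jaw": 10}
    - {"dr": [0, 0, 0], "slide": [0, 0, 2], "jaw": 10}
    - {"dr": [0, 0, 0], "slide": [0, 0, 2], "jaw": 10}
    - {"dr": [0, 0, 0], "slide": [0, 0, 2], "jaw": 10}
    - {"dr": [0, 0, 0], "slide": [0, 0, 2], "jaw": 10}
    - {"dr": [0, 0, 0], "slide": [0, 0, 2], "jaw": 10}

```text
clock: 19.45
position: [443.2, -128.4, 169.9]
ee_rot: [0.113, 0.994, 0.0, -0.001]
contact_force: [-0.2, -0.0, -2.7]
gripper_width: 21.4
grasp_force: 58.7
```

Run:
```python
from h import *
sc=optics.get_image("scene");sd=optics.get_image("side");w=optics.get_image("wrist");p,q=state()
a=cv2.resize(sc[190:290,335:415],None,fx=5,fy=5,interpolation=cv2.INTER_CUBIC)
b=cv2.resize(sd[225:325,255:335],None,fx=5,fy=5,interpolation=cv2.INTER_CUBIC)
cv2.imwrite("pics/c6.png",np.hstack([a,b]));print(p,arm.read_state()["contact_force"],arm.read_state()["wrist_torque"])
```

```text
[ 443.21720252 -128.41207674  169.95118597] [ 0.38213513  0.07627919 -1.78011209] [ 0.04500379 -0.15128891  0.0218729 ]
```

View pics/c6.png

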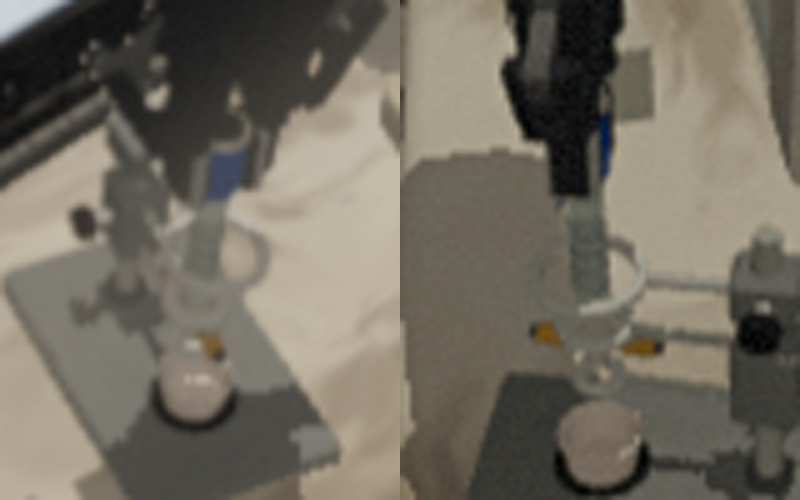

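Column is through top ring and at the middle ring, upright between the plungers; plungers gave 4.8 N and were passed. Continue.

Request:
step_arm:
  motion:
    - {"dr": [0, 0, 0], "slide": [0, 0, 0.5], "jaw": 10}
    - {"dr": [0, 0, 0], "slide": [0, 0, 1], "jaw": 10}
    - {"dr": [0, 0, 0], "slide": [0, 0, 1.5], "jaw": 10}
    - {"dr": [0, 0, 0], "slide": [0, 0, 2], "jaw": 10}
    - {"dr": [0, 0, 0], "slide": [0, 0, 2.5], "jaw": 10}
    - {"dr": [0, 0, 0], "slide": [0, 0, 3], "jaw": 10}
    - {"dr": [0, 0, 0], "slide": [0, 0, 3.5], "jaw": 10}
    - {"dr": [0, 0, 0], "slide": [0, 0, 3.5], "jaw": 10}

```text
clock: 20.6
position: [443.6, -128.4, 166.8]
ee_rot: [0.113, 0.994, 0.0, 0.0]
contact_force: [0.2, 1.0, 1.3]
gripper_width: 21.5
grasp_force: 58.6
```

Request:
step_arm:
  motion:
    - {"dr": [0, 0, 0], "slide": [0, 0, 0.5], "jaw": 10}
    - {"dr": [0, 0, 0], "slide": [0, 0, 1], "jaw": 10}
    - {"dr": [0, 0, 0], "slide": [0, 0, 1.5], "jaw": 10}
    - {"dr": [0, 0, 0], "slide": [0, 0, 2], "jaw": 10}
    - {"dr": [0, 0, 0], "slide": [0, 0, 2.5], "jaw": 10}
    - {"dr": [0, 0, 0], "slide": [0, 0, 3], "jaw": 10}
    - {"dr": [0, 0, 0], "slide": [0, 0, 3], "jaw": 10}
    - {"dr": [0, 0, 0], "slide": [0, 0, 3], "jaw": 10}

```text
clock: 21.6
position: [443.4, -128.4, 163.5]
ee_rot: [0.113, 0.994, 0.0, -0.0]
contact_force: [0.6, 0.4, -0.0]
gripper_width: 21.3
grasp_force: 58.7
```

Request:
step_arm:
  motion:
    - {"dr": [0, 0, 0], "slide": [0, 0, 0.6], "jaw": 10}
    - {"dr": [0, 0, 0], "slide": [0, 0, 1.2], "jaw": 10}
    - {"dr": [0, 0, 0], "slide": [0, 0, 1.8], "jaw": 10}
    - {"dr": [0, 0, 0], "slide": [0, 0, 2.4], "jaw": 10}
    - {"dr": [0, 0, 0], "slide": [0, 0, 3], "jaw": 10}
    - {"dr": [0, 0, 0], "slide": [0, 0, 3.5], "jaw": 10}
    - {"dr": [0, 0, 0], "slide": [0, 0, 4], "jaw": 10}
    - {"dr": [0, 0, 0], "slide": [0, 0, 4], "jaw": 10}

```text
clock: 22.6
position: [443.5, -128.4, 159.7]
ee_rot: [0.113, 0.994, 0.0, -0.0]
contact_force: [0.3, -0.2, 1.5]
gripper_width: 21.3
grasp_force: 58.6
```

Request:
step_arm:
  motion:
    - {"dr": [0, 0, 0], "slide": [0, 0, 0.5], "jaw": 10}
    - {"dr": [0, 0, 0], "slide": [0, 0, 1], "jaw": 10}
    - {"dr": [0, 0, 0], "slide": [0, 0, 1.5], "jaw": 10}
    - {"dr": [0, 0, 0], "slide": [0, 0, 2], "jaw": 10}
    - {"dr": [0, 0, 0], "slide": [0, 0, 2.5], "jaw": 10}
    - {"dr": [0, 0, 0], "slide": [0, 0, 3], "jaw": 10}
    - {"dr": [0, 0, 0], "slide": [0, 0, 3], "jaw": 10}
    - {"dr": [0, 0, 0], "slide": [0, 0, 3], "jaw": 10}

```text
clock: 23.6
position: [443.5, -128.4, 156.7]
ee_rot: [0.113, 0.994, 0.0, -0.0]
contact_force: [0.9, 0.6, 1.8]
gripper_width: 21.6
grasp_force: 58.7
```

Now slow final approach (expected seat near TCP 153).

Request:
step_arm:
  motion:
    - {"dr": [0, 0, 0], "slide": [0, 0, 0.4], "jaw": 10}
    - {"dr": [0, 0, 0], "slide": [0, 0, 0.8], "jaw": 10}
    - {"dr": [0, 0, 0], "slide": [0, 0, 1.2], "jaw": 10}
    - {"dr": [0, 0, 0], "slide": [0, 0, 1.5], "jaw": 10}
    - {"dr": [0, 0, 0], "slide": [0, 0, 1.5], "jaw": 10}
    - {"dr": [0, 0, 0], "slide": [0, 0, 1.5], "jaw": 10}
    - {"dr": [0, 0, 0], "slide": [0, 0, 1.5], "jaw": 10}
    - {"dr": [0, 0, 0], "slide": [0, 0, 1.5], "jaw": 10}

```text
clock: 24.6
position: [443.5, -128.4, 155.2]
ee_rot: [0.113, 0.994, 0.0, -0.0]
contact_force: [-0.2, 0.4, 1.7]
gripper_width: 21.6
grasp_force: 58.7
```

Request:
step_arm:
  motion:
    - {"dr": [0, 0, 0], "slide": [0, 0, 0.3], "jaw": 10}
    - {"dr": [0, 0, 0], "slide": [0, 0, 0.6], "jaw": 10}
    - {"dr": [0, 0, 0], "slide": [0, 0, 0.8], "jaw": 10}
    - {"dr": [0, 0, 0], "slide": [0, 0, 0.8], "jaw": 10}
    - {"dr": [0, 0, 0], "slide": [0, 0, 0.8], "jaw": 10}
    - {"dr": [0, 0, 0], "slide": [0, 0, 0.8], "jaw": 10}
    - {"dr": [0, 0, 0], "slide": [0, 0, 0.8], "jaw": 10}
    - {"dr": [0, 0, 0], "slide": [0, 0, 0.8], "jaw": 10}

```text
clock: 25.6
position: [443.5, -128.4, 154.4]
ee_rot: [0.113, 0.994, 0.0, -0.0]
contact_force: [0.3, 1.0, 0.6]
gripper_width: 21.6
grasp_force: 58.7
```

Request:
step_arm:
  motion:
    - {"dr": [0, 0, 0], "slide": [0, 0, 0.3], "jaw": 10}
    - {"dr": [0, 0, 0], "slide": [0, 0, 0.5], "jaw": 10}
    - {"dr": [0, 0, 0], "slide": [0, 0, 0.7], "jaw": 10}
    - {"dr": [0, 0, 0], "slide": [0, 0, 0.7], "jaw": 10}
    - {"dr": [0, 0, 0], "slide": [0, 0, 0.7], "jaw": 10}
    - {"dr": [0, 0, 0], "slide": [0, 0, 0.7], "jaw": 10}
    - {"dr": [0, 0, 0], "slide": [0, 0, 0.7], "jaw": 10}
    - {"dr": [0, 0, 0], "slide": [0, 0, 0.7], "jaw": 10}

```text
clock: 26.6
position: [443.5, -128.4, 153.6]
ee_rot: [0.113, 0.994, 0.0, -0.0]
contact_force: [-0.1, 0.2, 2.1]
gripper_width: 21.4
grasp_force: 58.6
```

Request:
step_arm:
  motion:
    - {"dr": [0, 0, 0], "slide": [0, 0, 0.2], "jaw": 10}
    - {"dr": [0, 0, 0], "slide": [0, 0, 0.4], "jaw": 10}
    - {"dr": [0, 0, 0], "slide": [0, 0, 0.5], "jaw": 10}
    - {"dr": [0, 0, 0], "slide": [0, 0, 0.5], "jaw": 10}
    - {"dr": [0, 0, 0], "slide": [0, 0, 0.5], "jaw": 10}
    - {"dr": [0, 0, 0], "slide": [0, 0, 0.5], "jaw": 10}
    - {"dr": [0, 0, 0], "slide": [0, 0, 0.5], "jaw": 10}
    - {"dr": [0, 0, 0], "slide": [0, 0, 0.5], "jaw": 10}

```text
clock: 27.6
position: [443.7, -128.5, 153.4]
ee_rot: [0.113, 0.994, -0.0, 0.0]
contact_force: [0.3, -0.3, 4.2]
gripper_width: 21.6
grasp_force: 58.6
```

Request:
step_arm:
  motion:
    - {"dr": [0, 0, 0], "slide": [0, 0, 0.2], "jaw": 10}
    - {"dr": [0, 0, 0], "slide": [0, 0, 0.3], "jaw": 10}
    - {"dr": [0, 0, 0], "slide": [0, 0, 0.3], "jaw": 10}
    - {"dr": [0, 0, 0], "slide": [0, 0, 0.3], "jaw": 10}
    - {"dr": [0, 0, 0], "slide": [0, 0, 0.3], "jaw": 10}
    - {"dr": [0, 0, 0], "slide": [0, 0, 0.3], "jaw": 10}
    - {"dr": [0, 0, 0], "slide": [0, 0, 0.3], "jaw": 10}
    - {"dr": [0, 0, 0], "slide": [0, 0, 0.3], "jaw": 10}

```text
clock: 28.6
position: [443.8, -128.5, 153.4]
ee_rot: [0.113, 0.994, -0.0, 0.0]
contact_force: [-0.3, -0.3, 5.8]
gripper_width: 21.2
grasp_force: 58.6
```

Seated: height no longer falls and force rises to about 6 N. Release, then raise.

Request:
step_arm:
  motion:
    - {"dr": [0, 0, 0], "slide": [0, 0, 0], "jaw": 23}
    - {"dr": [0, 0, 0], "slide": [0, 0, 0], "jaw": 26}
    - {"dr": [0, 0, 0], "slide": [0, 0, 0], "jaw": 32}
    - {"dr": [0, 0, 0], "slide": [0, 0, 0], "jaw": 38}
    - {"dr": [0, 0, 0], "slide": [0, 0, 0], "jaw": 44}
    - {"dr": [0, 0, 0], "slide": [0, 0, 0], "jaw": 50}
    - {"dr": [0, 0, 0], "slide": [0, 0, 0], "jaw": 50}
    - {"dr": [0, 0, 0], "slide": [0, 0, 0], "jaw": 50}

```text
clock: 29.6
position: [443.6, -128.4, 153.0]
ee_rot: [0.113, 0.994, 0.0, 0.0]
contact_force: [-1.2, -0.0, -0.3]
gripper_width: 49.7
grasp_force: 0.0
```

Request:
step_arm:
  motion:
    - {"dr": [0, 0, 0], "slide": [0, 0, -5], "jaw": 50}
    - {"dr": [0, 0, 0], "slide": [0, 0, -15], "jaw": 50}
    - {"dr": [0, 0, 0], "slide": [0, 0, -30], "jaw": 50}
    - {"dr": [0, 0, 0], "slide": [0, 0, -50], "jaw": 50}
    - {"dr": [0, 0, 0], "slide": [0, 0, -75], "jaw": 50}
    - {"dr": [0, 0, 0], "slide": [0, 0, -95], "jaw": 50}
    - {"dr": [0, 0, 0], "slide": [0, 0, -100], "jaw": 50}
    - {"dr": [0, 0, 0], "slide": [0, 0, -100], "jaw": 50}

```text
clock: 30.6
position: [443.4, -128.4, 253.0]
ee_rot: [0.113, 0.994, 0.0, 0.0]
contact_force: [-0.1, -0.1, 0.1]
gripper_width: 50.0
grasp_force: 0.0
```

Run:
```python
from h import *
p,q=state();w=optics.get_image("wrist");sc=optics.get_image("scene");sd=optics.get_image("side")
W=cam("wrist",(p,q));S=cam("scene");D=cam("side");C=np.array([443,-128.4,48.5])
print(p,arm.read_state()["contact_force"])
for n,K in(("w",W),("s",S),("d",D)):print(n,proj(K,C),proj(K,C+[0,0,14]),proj(K,C+[0,0,143]))
u=proj(W,C+[0,0,143]).astype(int);print(u-[40,60])
cs=[w[u[1]-60:u[1]+40,u[0]-40:u[0]+40],sc[180:280,335:415],sd[215:315,255:335]]
cv2.imwrite("pics/c7.png",cv2.resize(np.hstack(cs),None,fx=3.33,fy=3.33,interpolation=cv2.INTER_CUBIC))
```

```text
[ 443.40329264 -128.35698581  253.01875928] [ 0.12877792 -0.00331014 -0.30828784]
w [321.  199.7] [320.9 203.6] [320.6 261.1]
s [372.9 261.1] [373.4 257.4] [379.  220.2]
d [294.1 303.6] [293.7 298.9] [290.3 251.6]
[280 201]
```

View pics/c7.png

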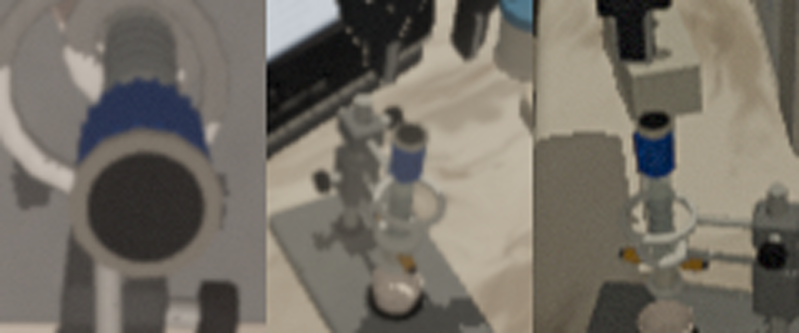

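The rim is at wrist (324,263), scene (378,220) and side (291,251), each within about 3 px of the fully seated prediction. The column stands upright and the fingers are clear.

```bash
python3 -c "
from bench import arm; print(arm.job_done())"
```

```text
the job is handed in; nothing more can be done
None
```

The blue-collared column stands released and upright in the three rings, shoulder on the smallest ring (tip about 76 mm below the top ring's face, from where the arm stopped); the job was handed in with the clock near 31 s, but no verdict came back.

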